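Clamp a carton in the marking jig

TASK

Push the small card carton along the channel of the plywood jig until it is fully home against the stop, then push the red-handled clamp lever over until it snaps down and its rubber pad holds the carton there. Only push, do not pick up or tip the carton, and leave the other things on the worktop where they are.

Things in the scene. Friction and masses are not known exactly. Their poses are not given: they have to be found in the camera images.
- jig: plywood base, fixed, 260x124x8 mm (its x = -140 to +120 mm), with a channel along its x between two aluminium rails: 94 mm inner width, rails 18 mm high above the plywood, x = -130 to +35 mm. Two stop blocks 25 mm high close it, faces at x = +30 mm. Origin: on the worktop under the carton's home place; x points along the channel to the stop, z up
- jig_home (a point): point on the channel floor (8 mm above the worktop) where the centre of the carton's underside lies when the carton is home against the stop; axes as the jig's (x towards the stop)
- carton: small printed card carton of fasteners, 60 (x) x 88 (y) x 45 (z) mm, about 0.35 kg, loose, standing in the channel, 45 to 95 mm short of home at the start. Origin: centre of the underside; its x lies along the channel
- clamp_lever (a joint): lever angle, rad: 0 open (as it starts), 1.40 end of swing, about 1.35 with the pad on the carton. An over-centre spring holds it at either end (0.6 N m there, none at 0.68): pushing the handle towards -x of the jig takes 6 to 12 N at the grip, and once the handle is past upright (0.68) it snaps shut by itself
- lever_pivot (a point): pivot (along the jig's y) of the rigid clamp lever, 75 mm beyond home, 70 mm above the worktop, in a steel bracket 34x30 mm, 82 mm high. An 85 mm arm carries the pad; the handle stands 50 degrees above the arm. Open: arm nearly upright, handle leaning 36 degrees back towards +x of the jig. Closed: arm level over the carton, handle leaning 40 degrees towards -x
- lever_tip (a point): outer end of the handle's red grip, 104 mm from the pivot; the grip is round, 18 mm in diameter, and takes up the last 68 mm of the handle. With the lever open this point is at x = +136 mm, y = 0 in the jig's frame, about 154 mm above the worktop
- clamp_pad: black rubber pad on the end of the arm, 20 mm in diameter, 9 mm thick, springy (gives up to 4 mm); origin: centre of the face that presses on the carton. Closed, it presses on the middle of the carton's top with about 6 to 10 N
- calculator: dark pocket calculator, 116x69x15 mm, origin under its centre; bystander, to be left alone
- box_c: another, smaller card carton, 56x70x39 mm, standing beside the jig, origin under its centre; bystander
- card_pack: clear bag of hardware under a red header card, lying flat, 130x76x20 mm, origin under its centre; bystander
- box_b: another card carton, 60x88x45 mm, standing on the worktop at the far left, not in the jig, origin under its centre; bystander

How it is judged:
On the way, in this order (a step that is already met when the one before it is completed fails the run):
1. the carton is home against the stop, the lever still open (x of carton in the frame of jig_home between -0.005 and 0.004 m and z of carton in the frame of jig_home below 0.004 m and y of carton in the frame of jig_home between -0.008 and 0.008 m and value of joint clamp_lever below 0.4 rad), for 0.2 s.
2. the lever has snapped over and its pad presses on the carton (value of joint clamp_lever above 1.2 rad and contact force between clamp_pad and carton above 2 N), for 0.2 s.
At the end, for the whole second after the job is handed in: The carton stands in the channel against the stop (within 5 mm of home along the channel, flat on its floor) and at rest; the lever is past 1.2 rad and its pad presses on the carton with more than 2 N (all of step 2 and x of carton in the frame of jig_home between -0.005 and 0.004 m and z of carton in the frame of jig_home below 0.004 m and y of carton in the frame of jig_home between -0.008 and 0.008 m and linear speed of carton below 0.02 m/s and velocity of joint clamp_lever below 0.1 rad/s); the robot touches nothing.
It fails at once if the carton is lifted (12 mm above the channel floor) or tipped (0.25 rad) (z of carton in the frame of jig_home above 0.012 m or angle between carton's own z axis and vertical above 0.25 rad).
It fails at once if another thing on the worktop is moved by more than 30 mm (distance of any of calculator, box_c, card_pack, box_b from where it was at the start of the episode above 0.03 m).
It also fails if it takes over 48 s, if anything falls off the work surface, if the arm or the gripper's body presses on something with over 40 N, if the wrist force passes 120 N, or if a joint passes its speed limit or range.

ROBOT

A 6-joint arm with a two-finger parallel gripper is mounted at the origin on a cart in front of the work surface, level with it; the furniture and walls round the work are solid. World frame = base frame: x ahead of the robot, y to its left, z up, the work surface at z = 0. Lengths are in m, angles in rad, forces in N, time in s.
With the tool pointing down it reaches from about 0.425 to 0.95 m from the base axis. Payload 3.5 kg.
Tool frame: the origin (TCP) lies midway between the tips of the shut fingers; the grasp point (between the pads) lies 19 mm behind it; z points along the fingers, y is the line along which they close (so a half turn about z gives the same grasp; the last joint's range is limited). The gripper opens to 85 mm and grips with 20 to 120 N. Pads are 22 mm wide; open, the fingers measure 114 mm over their backs; the gripper's body (76 mm by 85 mm) begins 54 mm behind the grasp point. The pads swing forward as they close: fully open they stand 13 mm farther back than shut.
Start: joints at [-1.292, 0.286, 1.577, -0, 1.279, -0.15], TCP at [0.281, -0.614, 0.231] pointing down, gripper open.
Joint ranges: [-2.77, 2.77], [-0.9, 2.22], [0.21, 2.48], [-1.53, 4.67], [0.24, 2.81], [-2.84, 2.84]. Speed limits (rad/s): [2.79, 2.79, 3.14, 3.14, 3.14, 3.14].

INTERFACE

Orientations are given as a unit quaternion [x, y, z, w].
In Python, from plant import ctrl gives the robot as it stands.
- The arm moves only by the tool send_rows, never from a script. Its argument "series" is a list that holds one entry, the list of rows, each a list of 7 numbers: the shift along the tool's x, y, z in cm, then the turn, a rotation vector about the tool's x, y, z in rad, then the opening, from -1 (shut) to 1 (fully open). In form: [[[x, y, z, rx, ry, rz, jaw], ...]]. A call has 1 to 10 rows; each row shifts and turns the commanded pose from where the row before left it, along the tool's axes as they then stand; what a row does not reach is not made up. A row lasts 1/8 s, in which the tool goes at most 62.5 mm and 10.7 degrees, less where a joint would pass 70% of its speed; a pose out of reach is approached as far as the arm can. A call is refused whole if a number of a shift passes 6.25 or a number of a turn 0.188, either way. A call with a gripper value outside its range is refused whole. The fingers move at their own pace and stop on an object; "force" is the grip in N (left out, the last holds). Time passes only in rows, so rows that do not move let the fingers close. It gives the time, the measured TCP pose, the force, the opening and the grip force at its end, in the units of the state.
- ctrl.get_state(): the state, without advancing time (a new reading comes with each control period).
- ctrl.read_camera(name): name is "scene" or "side" or "wrist"; returns a dict with "img" (400x640x3 uint8, red, green, blue), "fx", "fy", "cx", "cy" (pixels), "k1" (the pictures are not rectified: a ray, as slopes to the right and down, at radius r is drawn at 1 + k1 r^2 times it, then the intrinsics apply), "R" (3x3) and "t" (3): a world point X has camera coordinates R X + t; the wrist camera has in their place "hand_eye" (4x4, takes a point from camera to tool coordinates, whose origin is the TCP and whose axes are the flange's). Camera axes: x right, y down, z forward; pixel columns grow to the right and rows downward; lengths in m; the calibration is good to about 2 mm. A picture is of the moment at which its call begins: read the wrist's pose just before it. There is no depth.
- ctrl.sign_off(): hands the job in; it is judged then, once.
The state is a dict: "time": time; "qpos": joint angles; "dq": joint speeds; "joint_efforts": joint torques, N m; "eef_pos": TCP position; "tcp_rot": TCP orientation; "contact_force": force on the tool from outside, world axes, zero at the start; "wrist_torque": the same for the moment, N m; "opening": opening from 0.0 (shut) to 1.0 (fully open); "finger_force": force on a finger pad.
Only numpy, scipy, OpenCV 4.12 (cv2) and the standard library are available. Lean on these libraries where they do the work, as an engineer would, in place of code of your own. Each camera call takes 0.05 s, during which the arm holds its last target. There are 200 camera calls.

## Working session

There is one attempt and no reset: what is moved stays moved. The work goes in short steps, Python scripts to look and compute and a tool call to move; the robot and the scene stay as the last step left them, time stands still between calls to the robot, and variables do not carry over. Pictures are saved under pics/ and viewed, at most 10 in all, crops included, and the job is handed in when it is done.

Besides the shell and the picture viewer there is one more tool, called after "Emit:" as a command line: name --argument value ..., lists and objects as JSON in quotes. send_rows: Moves the arm, as the interface text tells. Its arguments: {"type":"object","properties":{"series":{"type":"array"},"force":{"type":"number"}},"required":["series"]}

```bash
mkdir -p pics; cat > h.py <<'E'
import numpy as np, cv2
from plant import ctrl
def snap(n,f):
    c=ctrl.read_camera(n); cv2.imwrite(f'pics/{f}.png',cv2.cvtColor(c['img'],cv2.COLOR_RGB2BGR)); 
    np.savez(f'pics/{f}.npz',**c); return c
def ray(c,u,v):
    K=np.array([[c['fx'],0,c['cx']],[0,c['fy'],c['cy']],[0,0,1]],float)
    p=cv2.undistortPoints(np.array([[[u,v]]],float),K,np.array([float(c['k1']),0,0,0]))[0,0]
    R=np.array(c['R']);t=np.array(c['t']); d=R.T@np.array([p[0],p[1],1]); return -R.T@t,d/np.linalg.norm(d)
def plane(c,u,v,z):
    o,d=ray(c,u,v); return o+d*(z-o[2])/d[2]
def tri(c1,p1,c2,p2):
    A=np.zeros((3,3));b=np.zeros(3);L=[]
    for c,p in((c1,p1),(c2,p2)):
        o,d=ray(c,*p);P=np.eye(3)-np.outer(d,d);A+=P;b+=P@o;L.append((o,P))
    x=np.linalg.solve(A,b); return x,[np.linalg.norm(P@(x-o)) for o,P in L]
E
python3 - <<'E'
from h import *
for n in('scene','side'):
    c=snap(n,n+'0'); print(n,-np.array(c['R']).T@np.array(c['t']),c['fx'],c['k1'])
s=ctrl.get_state();print(s['eef_pos'],s['tcp_rot'],s['time'])
E
```

```text
scene [-0.10187333  0.61921108  0.99803242] 407.3362072605063 -0.0816119637690734
side [ 0.45087797 -0.9257992   0.89733777] 424.854867605452 -0.07641624440080381
[ 0.28051308 -0.61330004  0.23004525] [ 9.77098426e-01  2.12785141e-01 -5.32041439e-05 -1.07074392e-03] 0.1
```

View pics/scene0.png

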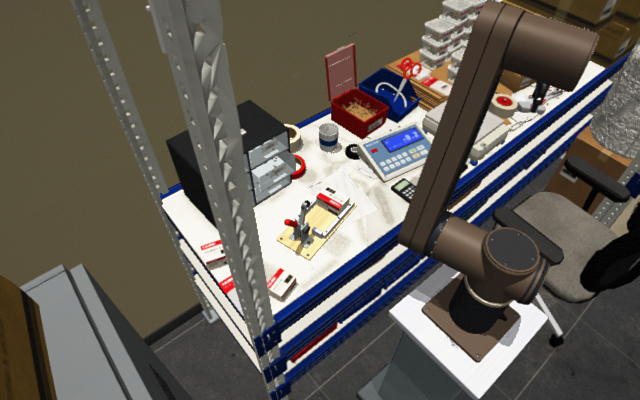

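View pics/side0.png

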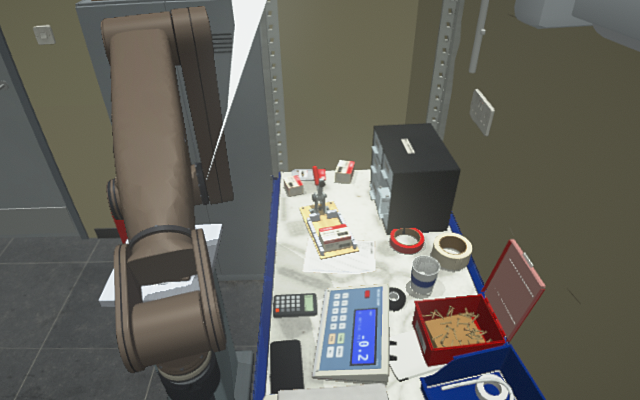

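The scene view has the jig at about (318,222), with the lever at its left end (290,222) and the carton at (335,202). The side view has the jig at (330,230), the lever on the far side at (320,180) and the carton at (337,235). I'll enlarge both.

```bash
python3 - <<'E'
import cv2
a=cv2.imread('pics/scene0.png')[180:270,260:380]; cv2.imwrite('pics/sc.png',cv2.resize(a,None,fx=6.5,fy=6.5,interpolation=2))
a=cv2.imread('pics/side0.png')[150:270,270:390]; cv2.imwrite('pics/sd.png',cv2.resize(a,None,fx=5,fy=5,interpolation=2))
E
```

```text
(no output)
```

View pics/sc.png

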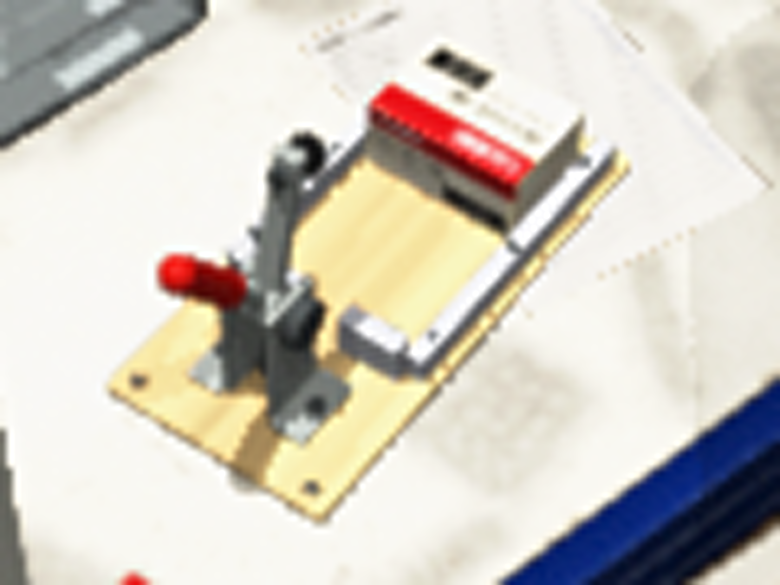

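View pics/sd.png

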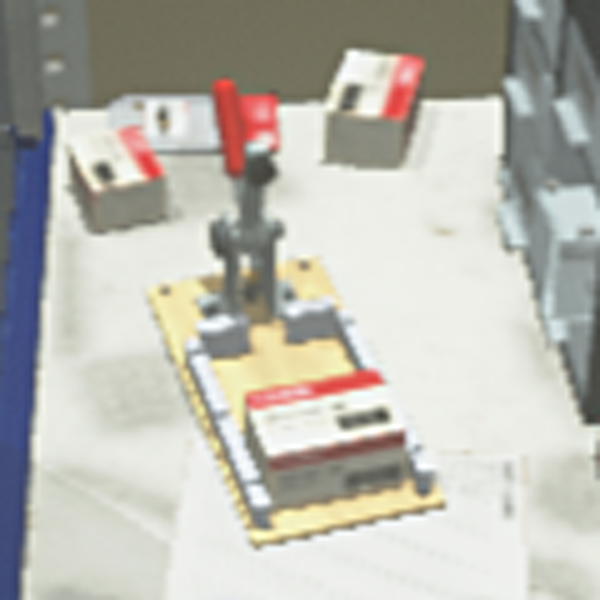

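Crops, in crop pixels. In the scene crop the plywood corners are at (108,388), (322,520) and (628,165), the grip end is at (172,272), and the carton top's front edge runs (370,105) to (515,195). In the side crop the plywood corners are at (150,290), (318,258), (443,505) and (255,545), the grip end is at (223,85), and the carton top is visible.

```bash
python3 - <<'E'
from h import *
np.set_printoptions(precision=4,suppress=True)
C=dict(np.load('pics/scene0.npz'));D=dict(np.load('pics/side0.npz'))
s=lambda u,v:(260+(u+.5)/6.5-.5,180+(v+.5)/6.5-.5)
d=lambda u,v:(270+(u+.5)/5-.5,150+(v+.5)/5-.5)
S=[plane(C,*s(*p),.008) for p in((108,388),(322,520),(628,165))]
T=[plane(D,*d(*p),.008) for p in((318,258),(150,290),(255,545),(443,505))]
print('scene',S,'\nside',T)
for q in(S,T):
    print([np.linalg.norm(q[i+1]-q[i]) for i in range(len(q)-1)])
# jig pose fit: fl=(120,+-62).. lever end left/right
J=np.array([[.12,.062],[.12,-.062],[-.14,-.062],[-.14,.062]])
for sw in (1,-1):
  X=np.vstack([J[:3],J])*[1,sw]; Y=np.array([p[:2] for p in S+T])
  M,_=None,None
  a=X-X.mean(0);b=Y-Y.mean(0);U,_,V=np.linalg.svd(a.T@b);R=(U@np.diag([1,np.linalg.det(U@V)])@V).T
  t=Y.mean(0)-R@X.mean(0); print('fit',sw,t,np.arctan2(R[1,0],R[0,0]),'res',np.linalg.norm(Y-X@R.T-t,axis=1))
  if sw==1: B=(R,t)
  # choose
print('tip',tri(C,s(174,272),D,d(224,88)))
print('pad',tri(C,s(308,153),D,d(262,168)))
for p in((370,105),(515,195),(583,115),(440,45)): print('ctop sc',plane(C,*s(*p),.053))
for p in((248,410),(380,372),(410,432),(268,468)): print('ctop sd',plane(D,*d(*p),.053))
E
```

```text
scene [array([0.5225, 0.2572, 0.008 ]), array([0.4046, 0.2262, 0.008 ]), array([ 0.4697, -0.0196,  0.008 ])] 
side [array([0.5259, 0.2544, 0.008 ]), array([0.4091, 0.2236, 0.008 ]), array([ 0.4723, -0.0258,  0.008 ]), array([0.5869, 0.0031, 0.008 ])]
[np.float64(0.12195179436647983), np.float64(0.25424023588404493)]
[np.float64(0.12076949291835933), np.float64(0.2573070034926136), np.float64(0.1181187091994977)]
fit 1 [0.476  0.1223] 1.6223293226644324 res [0.116  0.1286 0.0757 0.119  0.1246 0.0737 0.1673]
fit -1 [0.4951 0.1252] 1.8202468260929994 res [0.0031 0.0009 0.0062 0.0024 0.0045 0.0027 0.0034]
tip (array([0.4632, 0.2543, 0.1498]), [np.float64(1.3611899473773772e-05), np.float64(1.3611899473856216e-05)])
pad (array([0.4841, 0.169 , 0.1435]), [np.float64(0.0009586107492096618), np.float64(0.0009586107492096856)])
ctop sc [0.5499 0.0793 0.053 ]
ctop sc [0.4637 0.0628 0.053 ]
ctop sc [0.4804 0.0046 0.053 ]
ctop sc [0.5586 0.0278 0.053 ]
ctop sd [0.471  0.0442 0.053 ]
ctop sd [0.5535 0.076  0.053 ]
ctop sd [0.5669 0.0197 0.053 ]
ctop sd [ 0.4811 -0.008   0.053 ]
```

The jig fits both views to a few mm: origin (0.495, 0.125), x axis at yaw 1.820. The grip end and the carton agree with the given dimensions, and the carton is about 85 mm short. Next I plan the approach behind the carton.

```bash
cat >> h.py <<'E'
from scipy.spatial.transform import Rotation as Ro
np.set_printoptions(precision=3,suppress=True)
O=np.array([.495,.125]);Y=1.820
def w(x,y,z): c,s=np.cos(Y),np.sin(Y); return np.array([O[0]+c*x-s*y,O[1]+s*x+c*y,z])
def jig(p): c,s=np.cos(Y),np.sin(Y); q=np.array(p[:2])-O; return np.array([c*q[0]+s*q[1],-s*q[0]+c*q[1],p[2]])
RT=Ro.from_matrix(np.array([[np.cos(Y),np.sin(Y),0],[np.sin(Y),-np.cos(Y),0],[0,0,-1]]))
def rows(goal,n,R=RT):
    s=ctrl.get_state();r=Ro.from_quat(s['tcp_rot']);p=np.array(s['eef_pos']);tot=(r.inv()*R).as_rotvec()
    d=(goal-p)/n; print('goal',goal,'rot',tot)
    for i in range(n): print(r.inv().apply(d)*100,tot/n); r=r*Ro.from_rotvec(tot/n)
def st():
    s=ctrl.get_state();print('t',s['time'],'jig mm',jig(s['eef_pos'])*1000,'err',(Ro.from_quat(s['tcp_rot']).inv()*RT).as_rotvec(),'F',s['contact_force'],'q',np.array(s['qpos']))
E
python3 -c "
from h import *
rows(w(-.150,.0,.15),11)"
```

```text
goal [ 0.532 -0.02   0.15 ] rot [-0.002 -0.002 -1.391]
[ 4.32  -3.95   0.738] [-0.    -0.    -0.126]
[ 4.784 -3.374  0.736] [-0.    -0.    -0.126]
[ 5.172 -2.743  0.735] [-0.    -0.    -0.126]
[ 5.476 -2.069  0.734] [-0.    -0.    -0.126]
[ 5.694 -1.362  0.733] [-0.    -0.    -0.126]
[ 5.82  -0.633  0.732] [-0.    -0.    -0.126]
[5.854 0.106 0.731] [-0.    -0.    -0.126]
[5.794 0.843 0.73 ] [-0.    -0.    -0.126]
[5.641 1.567 0.729] [-0.    -0.    -0.126]
[5.399 2.266 0.728] [-0.    -0.    -0.126]
[5.07  2.929 0.728] [-0.    -0.    -0.126]
```

Emit:
send_rows --series '[[[4.3,-3.9,0,0,0,-0.126,-1],[4.8,-3.4,0,0,0,-0.126,-1],[5.2,-2.7,0,0,0,-0.126,-1],[5.5,-2.1,0,0,0,-0.126,-1],[5.7,-1.4,0,0,0,-0.126,-1],[5.8,-0.6,0,0,0,-0.126,-1],[5.85,0.1,0,0,0,-0.126,-1],[5.8,0.8,0,0,0,-0.126,-1],[5.6,1.6,0,0,0,-0.126,-1],[5.4,2.3,0,0,0,-0.126,-1]]]'

```text
time: 1.35
eef_pos: [0.5112, -0.0738, 0.2311]
tcp_rot: [0.663, 0.749, -0.0, -0.0]
contact_force: [0.6, 0.3, -0.2]
opening: 0.001
finger_force: 0.0
```

```bash
python3 -c "
from h import *
st();rows(w(-.153,.0,.08),3)"
```

```text
t 1.35 jig mm [-196.7     33.316  231.067] err [-0.     0.    -0.127] F [ 0.588  0.325 -0.159] q [-0.34  -0.067  1.962 -0.     1.247 -0.462]
goal [ 0.533 -0.023  0.08 ] rot [-0.     0.    -0.127]
[1.586 0.917 5.035] [-0.     0.    -0.042]
[1.546 0.984 5.035] [-0.     0.    -0.042]
[1.502 1.048 5.036] [-0.     0.    -0.042]
```

Emit:
send_rows --series '[[[1.5,0.9,5,0,0,-0.042,-1],[1.5,1.0,5,0,0,-0.042,-1],[1.5,1.0,5,0,0,-0.042,-1],[0,0,0,0,0,0,-1]]]'

```text
time: 1.85
eef_pos: [0.5284, -0.0249, 0.0763]
tcp_rot: [0.615, 0.788, -0.002, -0.005]
contact_force: [0.5, -0.1, 0.1]
opening: 0.0
finger_force: 0.0
```

```bash
python3 - <<'E'
from h import *
st();rows(w(-.153,.0,.025),2)
a=snap('scene','s1')['img'][150:270,250:410];b=snap('side','d1')['img'][150:270,270:390]
o=np.hstack([cv2.resize(a,(520,390)),cv2.resize(b,(280,280)) if 0 else cv2.resize(b,(270,390))[:, :270]])
cv2.imwrite('pics/m1.png',o[:,:,::-1])
E
```

```text
t 1.85 jig mm [-153.516    4.617   76.305] err [-0.01  -0.005 -0.004] F [ 0.475 -0.14   0.056] q [-0.239  0.159  2.037 -0.     0.956 -0.484]
goal [ 0.533 -0.023  0.025] rot [-0.01  -0.005 -0.004]
[0.013 0.257 2.563] [-0.005 -0.003 -0.002]
[0.019 0.244 2.564] [-0.005 -0.003 -0.002]
```

View pics/m1.png

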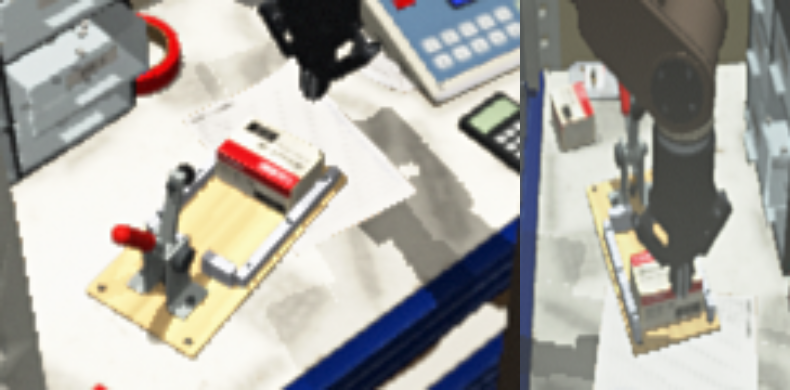

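The scene picture (left) has the shut fingertips at about (315,92), behind the carton and clear of it. The side picture (right) has them over the channel's open end at (685,290). I lower them behind the carton.

Emit:
send_rows --series '[[[0,0.2,2.5,0,0,0,-1],[0,0.2,2.5,0,0,0,-1],[0,0,0,0,0,0,-1],[0,0,0,0,0,0,-1]]]'

```text
time: 2.45
eef_pos: [0.5381, -0.0266, 0.0339]
tcp_rot: [0.616, 0.788, 0.001, 0.002]
contact_force: [0.9, -0.3, 0.6]
opening: 0.006
finger_force: 0.0
```

```bash
python3 -c "
from h import *
st()
c=snap('side','d2')
cv2.imwrite('pics/d2c.png',cv2.resize(c['img'][170:270,290:390],(600,600),interpolation=2)[:,:,::-1])"
```

```text
t 2.45 jig mm [-157.594   -4.388   33.944] err [ 0.004  0.002 -0.006] F [ 0.945 -0.286  0.618] q [-0.238  0.242  2.036 -0.     0.86  -0.481]
```

View pics/d2c.png

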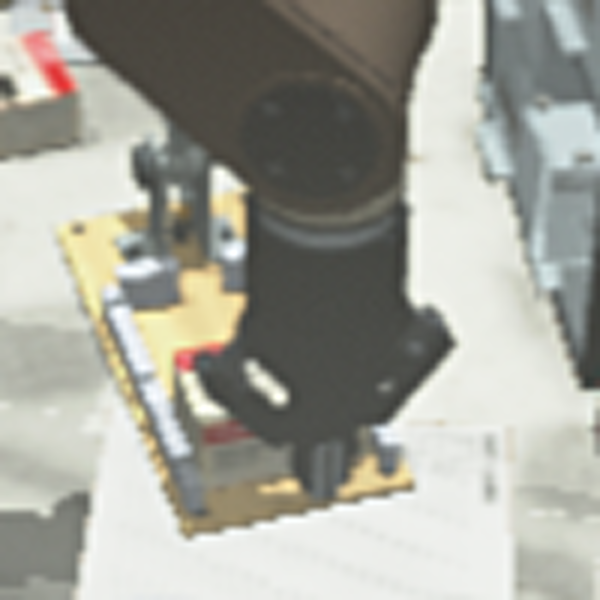

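The side crop has the fingertips at (325,497), just behind the carton and over the channel's open end. They look slightly right of centre, so I check that by ray.

```bash
python3 -c "
from h import *
c=np.load('pics/d2.npz')
for p in((325,497),(308,490),(345,487)): print(jig(plane(c,290+p[0]/6-.42,170+p[1]/6-.42,.034))*1000)
for p in((205,512),(395,470)): print('rail ends',jig(plane(c,290+p[0]/6-.42,170+p[1]/6-.42,.02))*1000)
st()"
```

```text
[-160.992   -5.493   34.   ]
[-153.928    0.859   34.   ]
[-157.188  -17.078   34.   ]
rail ends [-140.166   49.249   20.   ]
rail ends [-139.094  -50.146   20.   ]
t 2.5 jig mm [-157.476   -4.394   33.89 ] err [ 0.004  0.002 -0.006] F [-0.082 -0.633  0.337] q [-0.238  0.242  2.036 -0.     0.86  -0.481]
```

Emit:
send_rows --series '[[[0,-0.3,0.4,0,0,0,-1],[0,-0.3,0.4,0,0,0,-1],[0.8,0,0,0,0,0,-1],[0.8,0,0,0,0,0,-1],[0.6,0,0,0,0,0,-1],[0.5,0,0,0,0,0,-1],[0.5,0,0,0,0,0,-1]]]'

```text
time: 3.38
eef_pos: [0.5231, 0.0038, 0.0235]
tcp_rot: [0.616, 0.788, -0.0, 0.001]
contact_force: [0.8, -2.2, -1.4]
opening: -0.001
finger_force: 1.3
```

```bash
python3 -c "
from h import *
st()"
```

```text
t 3.375 jig mm [-124.432    2.682   23.488] err [ 0.001  0.001 -0.005] F [ 0.802 -2.208 -1.446] q [-0.186  0.232  2.073 -0.001  0.836 -0.43 ]
```

Contact shows as 2 N against the push. I keep pushing at a steady pace.

Emit:
send_rows --series '[[[0.7,0,0,0,0,0,-1],[0.8,0,0,0,0,0,-1],[0.8,0,0,0,0,0,-1],[0.8,0,0,0,0,0,-1],[0.8,0,0,0,0,0,-1],[0.8,0,0,0,0,0,-1],[0.7,0,0,0,0,0,-1],[0.5,0,0,0,0,0,-1],[0.4,0,0,0,0,0,-1]]]'

```text
time: 4.5
eef_pos: [0.5075, 0.0653, 0.0234]
tcp_rot: [0.616, 0.788, -0.0, 0.0]
contact_force: [-0.4, -2.9, 0.2]
opening: -0.001
finger_force: 1.6
```

```bash
python3 -c "
from h import *
st()"
```

```text
t 4.5 jig mm [-60.987   2.579  23.384] err [ 0.     0.    -0.005] F [-0.352 -2.923  0.19 ] q [-0.071  0.21   2.1   -0.     0.832 -0.315]
```

Expected stop is at about -41 mm. I creep in small steps.

Emit:
send_rows --series '[[[0.4,0,0,0,0,0,-1],[0.4,0,0,0,0,0,-1],[0.3,0,0,0,0,0,-1],[0.3,0,0,0,0,0,-1]]]'

```text
time: 5.0
eef_pos: [0.5042, 0.0787, 0.0234]
tcp_rot: [0.616, 0.788, -0.0, 0.0]
contact_force: [0.7, -2.6, 1.0]
opening: 0.004
finger_force: 1.8
```

Emit:
send_rows --series '[[[0.2,0,0,0,0,0,-1],[0.2,0,0,0,0,0,-1]]]'

```text
time: 5.25
eef_pos: [0.5033, 0.0825, 0.0234]
tcp_rot: [0.616, 0.788, 0.0, 0.0]
contact_force: [1.2, -3.8, 0.1]
opening: 0.001
finger_force: 1.8
```

Emit:
send_rows --series '[[[0.2,0,0,0,0,0,-1],[0.2,0,0,0,0,0,-1]]]'

```text
time: 5.5
eef_pos: [0.5036, 0.0846, 0.0237]
tcp_rot: [0.615, 0.789, -0.001, 0.003]
contact_force: [2.9, -15.0, 1.4]
opening: 0.001
finger_force: 7.6
```

```bash
python3 -c "
from h import *
st()"
```

```text
t 5.5 jig mm [-41.266   1.671  23.748] err [ 0.002  0.005 -0.002] F [  2.93  -14.995   1.407] q [-0.03   0.206  2.104 -0.006  0.828 -0.273]
```

The carton stopped at TCP x = -41.3 mm with 15 N, exactly where home was predicted. I hold for a moment, back off and rise.

Emit:
send_rows --series '[[[0,0,0,0,0,0,-1],[0,0,0,0,0,0,-1],[-0.8,0,0,0,0,0,-1],[-1.5,0,0,0,0,0,-1],[0,0,-4,0,0,0,-1],[0,0,-6,0,0,0,-1],[0,0,-6,0,0,0,-1],[0,0,-5,0,0,0,-1],[0,0,0,0,0,0,-1]]]'

```text
time: 6.62
eef_pos: [0.5105, 0.0638, 0.239]
tcp_rot: [0.616, 0.788, 0.003, 0.004]
contact_force: [-1.2, -0.5, -0.8]
opening: 0.003
finger_force: 0.0
```

```bash
python3 - <<'E'
from h import *
st()
c=snap('scene','s3')
a=c['img'][180:260,270:370]
cv2.imwrite('pics/s3c.png',cv2.resize(a,(700,560),interpolation=2)[:,:,::-1])
rows(w(.185,.0,.235),5)
E
```

```text
t 6.625 jig mm [-63.123   0.113 238.958] err [ 0.01   0.002 -0.005] F [-1.176 -0.527 -0.839] q [-0.074 -0.084  1.964  0.001  1.252 -0.318]
goal [0.449 0.304 0.235] rot [ 0.005  0.001 -0.005]
[4.953 0.007 0.01 ] [ 0.001  0.    -0.001]
[4.953 0.012 0.011] [ 0.001  0.    -0.001]
[4.953 0.017 0.011] [ 0.001  0.    -0.001]
[4.953 0.023 0.012] [ 0.001  0.    -0.001]
[4.953 0.028 0.013] [ 0.001  0.    -0.001]
```

View pics/s3c.png

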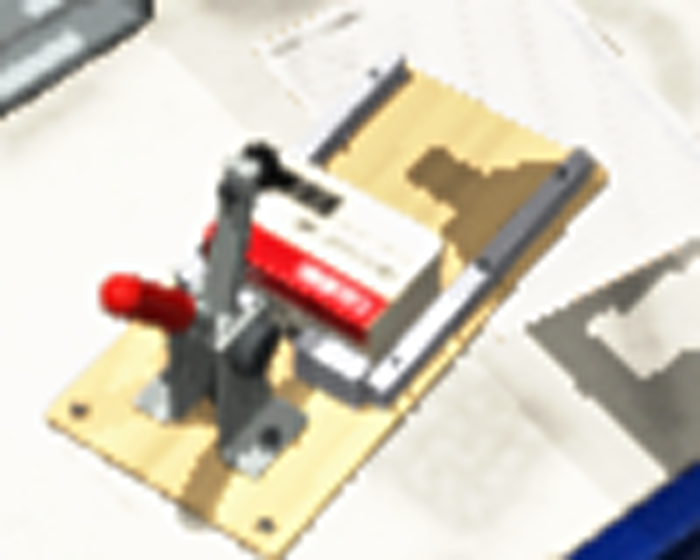

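The crop has the carton flush against the stop block, its lower front edge at about (365,345), square in the channel. The lever is still open with its red grip end at (115,297). I pass over the lever and descend behind the handle.

Emit:
send_rows --series '[[[5,0,0,0,0,0,-1],[5,0,0,0,0,0,-1],[5,0,0,0,0,0,-1],[5,0,0,0,0,0,-1],[5,0,0,0,0,0,-1],[0,0,0,0,0,0,-1],[0,0,0,0,0,0,-1]]]'

```text
time: 7.55
eef_pos: [0.4466, 0.3061, 0.2313]
tcp_rot: [0.616, 0.788, -0.002, -0.001]
contact_force: [-0.3, 0.4, 0.6]
opening: -0.002
finger_force: 0.0
```

```bash
python3 -c "
from h import *
st();rows(w(.185,.0,.135),3)"
```

```text
t 7.55 jig mm [187.411   2.289 231.264] err [-0.004  0.001 -0.005] F [-0.283  0.393  0.618] q [ 0.413 -0.007  1.903 -0.     1.249  0.169]
goal [0.449 0.304 0.135] rot [-0.004  0.001 -0.005]
[-0.077  0.089  3.209] [-0.001  0.    -0.002]
[-0.078  0.085  3.209] [-0.001  0.    -0.002]
[-0.079  0.08   3.209] [-0.001  0.    -0.002]
```

Emit:
send_rows --series '[[[0,0.1,3.2,0,0,0,-1],[0,0.1,3.2,0,0,0,-1],[0,0,3.2,0,0,0,-1],[0,0,0,0,0,0,-1],[-1,0,0,0,0,0,-1],[-1,0,0,0,0,0,-1],[-0.8,0,0,0,0,0,-1],[-0.8,0,0,0,0,0,-1]]]'

```text
time: 8.55
eef_pos: [0.4586, 0.2716, 0.1381]
tcp_rot: [0.616, 0.788, 0.001, 0.0]
contact_force: [0.6, 0.3, -0.2]
opening: -0.0
finger_force: 0.1
```

```bash
python3 -c "
from h import *
st()"
```

```text
t 8.55 jig mm [151.062  -0.847 138.093] err [ 0.001 -0.    -0.006] F [ 0.583  0.323 -0.169] q [0.344 0.072 2.004 0.    1.065 0.101]
```

Emit:
send_rows --series '[[[-0.8,0,0,0,0,0,-1],[-0.8,0,0,0,0,0,-1],[-0.8,0,0,0,0,0,-1],[-0.8,0,0,0,0,0,-1]]]'

```text
time: 9.05
eef_pos: [0.4667, 0.2446, 0.1408]
tcp_rot: [0.616, 0.788, 0.005, -0.001]
contact_force: [-3.0, 8.3, 7.1]
opening: 0.003
finger_force: 4.7
```

Emit:
send_rows --series '[[[-0.8,0,0,0,0,0,-1],[-0.8,0,0,0,0,0,-1],[-0.8,0,0,0,0,0,-1],[-0.8,0,0,0,0,0,-1],[-0.4,0,0,0,0,0,-1]]]'

```text
time: 9.68
eef_pos: [0.4742, 0.205, 0.1366]
tcp_rot: [0.616, 0.788, -0.001, -0.0]
contact_force: [-0.3, -0.6, 0.1]
opening: 0.001
finger_force: 0.0
```

```bash
python3 - <<'E'
from h import *
st()
a=snap('scene','s4')['img'][180:260,270:370]
cv2.imwrite('pics/s4c.png',cv2.resize(a,(700,560),interpolation=2)[:,:,::-1])
E
```

```text
t 9.675 jig mm [ 82.661   0.431 136.641] err [-0.002  0.001 -0.006] F [-0.263 -0.623  0.14 ] q [ 0.212  0.039  2.041 -0.001  1.063 -0.031]
```

View pics/s4c.png

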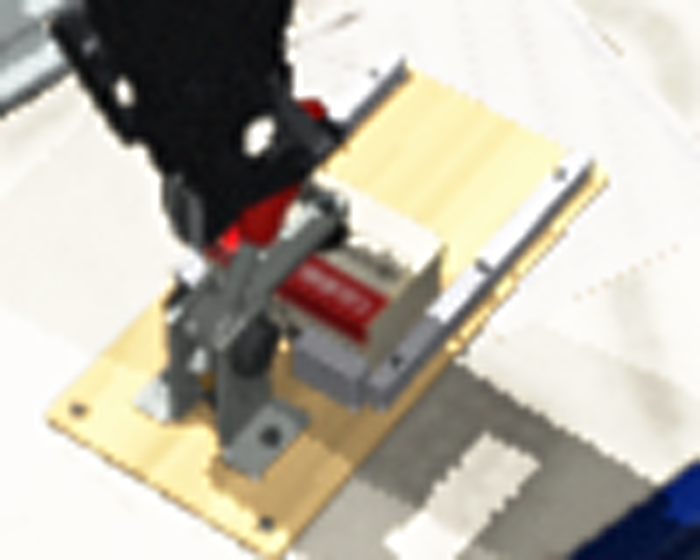

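The crop shows the lever snapped over: the arm is level with its pad on the carton's top at about (335,225), and the fingers are free (force about 0). I retreat and check before handing in.

Emit:
send_rows --series '[[[2,0,0,0,0,0,-1],[4,0,0,0,0,0,-1],[3,0,0,0,0,0,-1],[0,0,-5,0,0,0,-1],[0,0,-5,0,0,0,-1],[0,0,0,0,0,0,-1],[0,0,0,0,0,0,-1],[0,0,0,0,0,0,-1]]]'

```text
time: 10.72
eef_pos: [0.4518, 0.2929, 0.2351]
tcp_rot: [0.616, 0.788, -0.002, -0.001]
contact_force: [-0.3, 0.3, 0.1]
opening: 0.002
finger_force: 0.0
```

```bash
python3 - <<'E'
from h import *
st()
a=snap('scene','s5')['img'][180:260,270:370];b=snap('side','d5')['img'][160:260,280:380]
cv2.imwrite('pics/s5c.png',np.hstack([cv2.resize(a,(500,400),interpolation=2),cv2.resize(b,(300,400),interpolation=2)])[:,:,::-1])
E
```

```text
t 10.725 jig mm [173.396   0.498 235.089] err [-0.004  0.001 -0.005] F [-0.269  0.336  0.138] q [ 0.387 -0.017  1.906 -0.     1.256  0.143]
```

View pics/s5c.png

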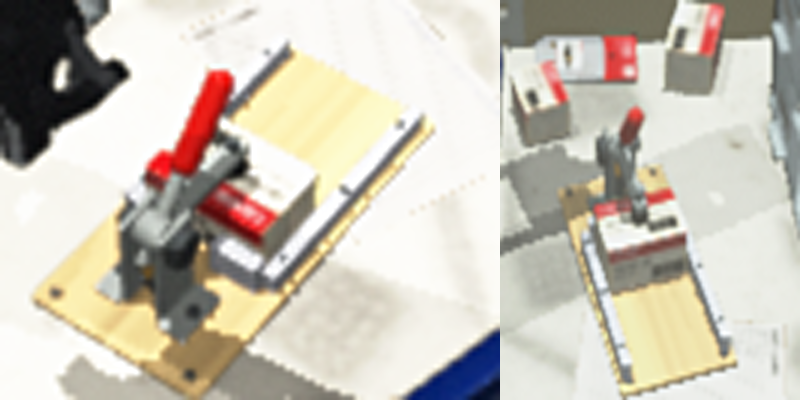

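The lever is closed with its grip at (205,115) leaning over the carton. The pad is on the carton's top at (235,160), and the carton is against the stop at (240,250). The gripper is clear and the bystanders are untouched.

```bash
python3 -c "
from plant import ctrl
print(ctrl.sign_off())"
```

```text
the job is handed in; nothing more can be done
None
```

The carton is home against the stop, the clamp lever has snapped shut with its pad on the carton, and the job is handed in (about 11 s on the robot's clock); the sign-off returned no verdict.

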